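# Feel three bush mounts for play and scrap the worn one

### The arm

A 6-joint arm with a two-finger parallel gripper is mounted at the origin on the work surface. World frame = base frame: x ahead of the robot, y to its left, z up, the work surface at z = 0. Lengths are in mm, angles in rad, forces in N, time in s.
With the tool pointing down it reaches from about 275 to 750 mm from the base axis. Payload 10.2 kg.
Tool frame: the origin (TCP) lies at the centre of the arm's flange, where the gripper is bolted on; the fingertips stand 173 mm ahead of it and the grasp point (between the pads) lies 155 mm ahead of it; z points along the fingers, y is the line along which they close (so a half turn about z gives the same grasp; the last joint's range is limited). The gripper opens to 85 mm and grips with 20 to 120 N. Pads are 22 mm wide; open, the fingers measure 114 mm over their backs; the gripper's body (76 mm by 85 mm) begins 54 mm behind the grasp point. The pads swing forward as they close: fully open they stand 13 mm farther back than shut.
Start: joints at [0.921, 0.313, 1.498, -0, 1.331, -0.223], TCP at [217.343, 477.906, 404.694] pointing down, gripper open.
Joint ranges: [-2.94, 2.94], [-0.97, 2.17], [0.19, 2.56], [-1.23, 4.37], [0.02, 3.11], [-2.88, 2.88]. Speed limits (rad/s): [2.39, 2.39, 3.01, 3.14, 3.14, 3.14].

### API

Orientations are given as a unit quaternion [w, x, y, z].
In Python, from rig import ctrl gives the robot as it stands.
- The arm moves only by the shell command python3 steer.py 'ROWS' [OPENING] [FORCE]. ROWS is a JSON list of rows, 1 to 8 of them, each of 6 numbers: dx, dy, dz in m, then a rotation vector rx, ry, rz in units of 0.05 rad; each row is the pose to reach, as a shift and turn from the pose commanded when the command began, along the tool's axes at that moment; what a row does not reach only later rows make up. A row lasts 1/10 s, in which the tool goes at most 50 mm and 0.15 rad, less where a joint would pass 70% of its speed; a pose out of reach is approached as far as the arm can. OPENING is the opening from 0.0 (shut) to 1.0 (fully open), set as the command begins (- or left out keeps the last). The fingers move at their own pace and stop on an object; FORCE is the grip in N (left out, the last holds). Time passes only in rows, so rows that do not move let the fingers close. It prints the time, the measured TCP pose, the force, the opening and the grip force at its end. Input that does not fit is refused with a message, and nothing moves.
- ctrl.sense(): the state, without advancing time (a new reading comes with each control period).
- ctrl.capture(name): name is "scene" or "side" or "wrist"; returns the picture (480x640x3 uint8, red, green, blue); there is no depth.
- ctrl.calibration(name): a dict with "fx", "fy", "cx", "cy" (pixels), "position" and "attitude" of the camera in the world. Camera axes: x right, y down, z forward; pixel columns grow to the right and rows downward; lengths in mm; the calibration is good to about 2 mm. A picture is of the moment at which its call begins: read the wrist's pose just before it. calibration takes no time and is no camera call; for the wrist camera it gives the pose at the moment of the call.
- ctrl.finish_job(): hands the job in; it is judged then, once.
The state is a dict: "time_s": time; "joints": joint angles; "dq": joint speeds; "tau": joint torques, N m; "eef_pos": TCP position; "ee_rot": TCP orientation; "force": force on the tool from outside, world axes, zero at the start; "wrist_torque": the same for the moment, N m; "grip_width": opening from 0.0 (shut) to 1.0 (fully open); "grip_force": force on a finger pad.
Only numpy, scipy, OpenCV 4.12 (cv2) and the standard library are available. Lean on these libraries where they do the work, as an engineer would, in place of code of your own. Each camera call takes 0.05 s, during which the arm holds its last target. There are 200 camera calls.

### The job

Three bush mounts stand on the steel platform: one after another, from the one nearest the robot to the farthest, rock each upright stud well over by hand, first away from the robot and then back towards it (at least 5 degrees each way), to feel which one flops loosely instead of springing back. Only when all three have been rocked, lift the recessed hatch out of its seat and slide it to the left between its guide rails until the scrap well is fully uncovered, leaving it lying flat there, then slide or put the loose mount into the well so that it sits down on the floor of the well. Leave the two sound mounts standing in their places and never tip them over, and do not disturb the tools and other things lying about.

Things in the scene. Friction and masses are not known exactly. Their poses are not given: they have to be found in the camera images.
- deck: fixed grey steel platform, 380 (x) by 660 (y) mm, flat top 40 mm above the table. Origin: centre of its underside; x points away from the robot, y to the robot's left (yaw up to 0.1 rad). Mounts stand on its right part, the scrap well is near its middle; two guide rails run along y, 14 mm high, 10 mm wide, inner faces 79 mm either side of the well's centre in x, starting level with that centre
- well (a point): centre of the well's floor, 20 mm below the platform's top; axes as the platform's. The well is a shallow square pit, 130 by 130 mm; round its mouth is the hatch's seat, 155 by 155 mm, 8 mm deep. The guide rails end at a stop bar 14 mm high, 268 mm in +y from this point. The way to the well from its right (-y) side is open
- hatch: aluminium hatch, loose, 0.4 kg: a plate 149 by 149 by 8 mm, at first in its seat with its top flush with the platform: it cannot be slid until lifted by over 8 mm. Origin: centre of its underside, axes as the platform's at first. The well is clear when it has gone 140 mm or more in the platform's +y; rails and stop let it go about 190 mm
- hatch_bar (a point): middle of the hatch's handle bar, 38 mm above the hatch's underside: the bar lies along the hatch's x, 110 mm long, 14 mm wide (y), 12 mm high, 18 mm of free space below it between two feet 45 mm either side of the middle
- mount_a: one of three bush mounts that look alike, loose on the platform: round dark steel housing 90 mm across, 28 mm high, with an upright steel stud, 22 mm across, from its middle to 85 mm above its underside; 0.87 kg. Origin: centre of its underside; x within 0.2 rad of straight away from the robot. Two are sound, one is worn; which stands at which place changes
- stud_a (a joint): tilt (rad) of mount_a's stud along the mount's x only: 0 upright, + away from the robot, limits 0.22, pivot 18 mm above the underside. Sound: rubber resists, 1 N m per rad (some 2 N at the top for 0.1 rad), and springs back upright. Worn: flops at under 0.5 N and stays where left. Over about 4 N sideways at the top may tip or shift a mount
- top_a (a point): centre of the upper end of the stud of mount_a
- mount_b: one of three bush mounts that look alike, loose on the platform: round dark steel housing 90 mm across, 28 mm high, with an upright steel stud, 22 mm across, from its middle to 85 mm above its underside; 0.87 kg. Origin: centre of its underside; x within 0.2 rad of straight away from the robot. Two are sound, one is worn; which stands at which place changes
- stud_b (a joint): tilt (rad) of mount_b's stud along the mount's x only: 0 upright, + away from the robot, limits 0.22, pivot 18 mm above the underside. Sound: rubber resists, 1 N m per rad (some 2 N at the top for 0.1 rad), and springs back upright. Worn: flops at under 0.5 N and stays where left. Over about 4 N sideways at the top may tip or shift a mount
- top_b (a point): centre of the upper end of the stud of mount_b
- mount_c: one of three bush mounts that look alike, loose on the platform: round dark steel housing 90 mm across, 28 mm high, with an upright steel stud, 22 mm across, from its middle to 85 mm above its underside; 0.87 kg. Origin: centre of its underside; x within 0.2 rad of straight away from the robot. Two are sound, one is worn; which stands at which place changes
- stud_c (a joint): tilt (rad) of mount_c's stud along the mount's x only: 0 upright, + away from the robot, limits 0.22, pivot 18 mm above the underside. Sound: rubber resists, 1 N m per rad (some 2 N at the top for 0.1 rad), and springs back upright. Worn: flops at under 0.5 N and stays where left. Over about 4 N sideways at the top may tip or shift a mount
- top_c (a point): centre of the upper end of the stud of mount_c
- place_near (a point): on the platform's top, the place nearest the robot, where a mount stands at first (its centre within 15 mm of this point)
- place_mid (a point): on the platform's top, the place second nearest the robot, where a mount stands at first (its centre within 15 mm of this point)
- place_far (a point): on the platform's top, the place farthest from the robot, where a mount stands at first (its centre within 15 mm of this point)
- spanner: bystander: an open-ended spanner 150 mm long lying on the platform, on the robot's side of the guide rails; origin at its middle
- grease_tin: bystander: a plain steel tin, 56 mm across and 60 mm high, standing on the platform beyond the well; origin at the centre of its underside
- collar: bystander: a steel ring 60 mm across and 20 mm high on the platform, between the well and the robot; origin at the centre of its underside
- driver: bystander: a screwdriver 180 mm long on the table, to the robot's right
- hammer: bystander: a hammer 260 mm long on the table, right of the platform
- mug: bystander: a mug 80 mm across and 90 mm high on the table, to the robot's left

How it is judged (in metres and radians):
On the way, in this order (a step that is already met when the one before it is completed fails the run):
1. the stud of the mount at the near place is tilted away from the robot by over 0.05 rad (((horizontal distance between mount_a and place_near below 0.05 m and value of joint stud_a above 0.05 rad) or (horizontal distance between mount_b and place_near below 0.05 m and value of joint stud_b above 0.05 rad) or (horizontal distance between mount_c and place_near below 0.05 m and value of joint stud_c above 0.05 rad))), for 0.04 s.
2. the stud of the mount at the near place is tilted back towards the robot by over 0.05 rad (((horizontal distance between mount_a and place_near below 0.05 m and value of joint stud_a below -0.05 rad) or (horizontal distance between mount_b and place_near below 0.05 m and value of joint stud_b below -0.05 rad) or (horizontal distance between mount_c and place_near below 0.05 m and value of joint stud_c below -0.05 rad))), for 0.04 s.
3. the stud of the mount at the mid place is tilted away from the robot by over 0.05 rad (((horizontal distance between mount_a and place_mid below 0.05 m and value of joint stud_a above 0.05 rad) or (horizontal distance between mount_b and place_mid below 0.05 m and value of joint stud_b above 0.05 rad) or (horizontal distance between mount_c and place_mid below 0.05 m and value of joint stud_c above 0.05 rad))), for 0.04 s.
4. the stud of the mount at the mid place is tilted back towards the robot by over 0.05 rad (((horizontal distance between mount_a and place_mid below 0.05 m and value of joint stud_a below -0.05 rad) or (horizontal distance between mount_b and place_mid below 0.05 m and value of joint stud_b below -0.05 rad) or (horizontal distance between mount_c and place_mid below 0.05 m and value of joint stud_c below -0.05 rad))), for 0.04 s.
5. the stud of the mount at the far place is tilted away from the robot by over 0.05 rad (((horizontal distance between mount_a and place_far below 0.05 m and value of joint stud_a above 0.05 rad) or (horizontal distance between mount_b and place_far below 0.05 m and value of joint stud_b above 0.05 rad) or (horizontal distance between mount_c and place_far below 0.05 m and value of joint stud_c above 0.05 rad))), for 0.04 s.
6. the stud of the mount at the far place is tilted back towards the robot by over 0.05 rad (((horizontal distance between mount_a and place_far below 0.05 m and value of joint stud_a below -0.05 rad) or (horizontal distance between mount_b and place_far below 0.05 m and value of joint stud_b below -0.05 rad) or (horizontal distance between mount_c and place_far below 0.05 m and value of joint stud_c below -0.05 rad))), for 0.04 s.
7. the hatch lies flat on the platform between its guide rails, clear of the well (y of hatch in the frame of well between 0.137 and 0.21 m and x of hatch in the frame of well between -0.012 and 0.012 m and angle between hatch's own z axis and vertical below 0.06 rad and z of hatch in the frame of well below 0.026 m), for 0.1 s.
At the end, for the whole second after the job is handed in: Worn mount upright (0.25 rad) on the well's floor (12 mm), within 35 mm of its centre in x, y, at rest; hatch flat (0.06 rad) on the platform between the rails, 137-210 mm in +y from the well's centre, 12 mm in x; sound mounts upright (0.1 rad), within 40 mm of their starts (all of step 7 and x of mount_b in the frame of well between -0.035 and 0.035 m and y of mount_b in the frame of well between -0.035 and 0.035 m and z of mount_b in the frame of well below 0.012 m and angle between mount_b's own z axis and vertical below 0.25 rad and linear speed of each of mount_b, hatch below 0.02 m/s and distance of each of mount_a, mount_c from where it was at the start of the episode below 0.04 m and angle between each of mount_a, mount_c's own z axis and vertical below 0.1 rad); the robot touches nothing.
It fails at once if a sound mount is tipped by over 0.35 rad (angle between any of mount_a, mount_c's own z axis and vertical above 0.35 rad).
It fails at once if a bystander is moved by over 30 mm (distance of any of spanner, grease_tin, collar, driver, hammer, mug from where it was at the start of the episode above 0.03 m).
It also fails if it takes over 69 s, if anything falls off the work surface, if the arm or the gripper's body presses on something with over 40 N, if the wrist force passes 120 N, or if a joint passes its speed limit or range.

## Working session

There is one attempt and no reset: what is moved stays moved. The work goes in short steps, Python scripts to look and compute and a shell command to move; the robot and the scene stay as the last step left them, time stands still between calls to the robot, and variables do not carry over. Pictures are saved under pics/ and viewed, at most 10 in all, crops included, and the job is handed in when it is done.

```bash
ls; mkdir -p pics; python3 - <<'E'
from rig import ctrl
import cv2
for n in("scene","side"):
    cv2.imwrite(f"pics/{n}0.png",ctrl.capture(n)[:,:,::-1]); print(ctrl.calibration(n))
print(ctrl.calibration("wrist"))
s=ctrl.sense();print(s)
E
```

```text
pics
rig.py
steer.py
{'fx': 484.8969165769989, 'fy': 484.8969165769989, 'cx': 324.7399603241741, 'cy': 242.9314674538969, 'position': array([990.48780299, 543.09600343, 990.26986809]), 'attitude': array([-0.11732644,  0.32909157,  0.87179631, -0.34337215])}
{'fx': 519.7338564027699, 'fy': 519.7338564027699, 'cx': 311.3045259208235, 'cy': 241.46800829079706, 'position': array([  208.57246164, -1016.10349619,  1033.81269456]), 'attitude': array([-0.39443046,  0.90798275, -0.13309899,  0.04771377])}
{'fx': 361.73815043744514, 'fy': 361.73815043744514, 'cx': 323.86415198932616, 'cy': 235.7951087820135, 'position': array([158.19701142, 505.86676085, 373.53790106]), 'attitude': array([0.10996299, 0.83343329, 0.53705747, 0.06975932])}
{'time_s': 0.1, 'joints': array([ 9.20594357e-01,  3.13389243e-01,  1.49832577e+00,  9.98955838e-06,
        1.33099349e+00, -2.23402611e-01]), 'dq': array([-0.00054979, -0.00118201, -0.0036074 ,  0.00052039,  0.00120471,
        0.00168376]), 'tau': array([ 1.33132518e-03, -4.12893605e+01, -2.60144341e+01, -2.47896287e-04,
        2.98940075e-03,  3.18632340e-05]), 'eef_pos': array([217.32404808, 477.87846723, 404.20795385]), 'ee_rot': array([-2.40423186e-04,  2.11784809e-01,  9.77316163e-01, -5.03489846e-04]), 'force': array([ 0.359349  , -0.12188704,  0.49603369]), 'wrist_torque': array([0.04328076, 0.00309869, 0.02270055]), 'grip_force': 0.0, 'grip_width': 0.9998992811110016}
```

View pics/scene0.png

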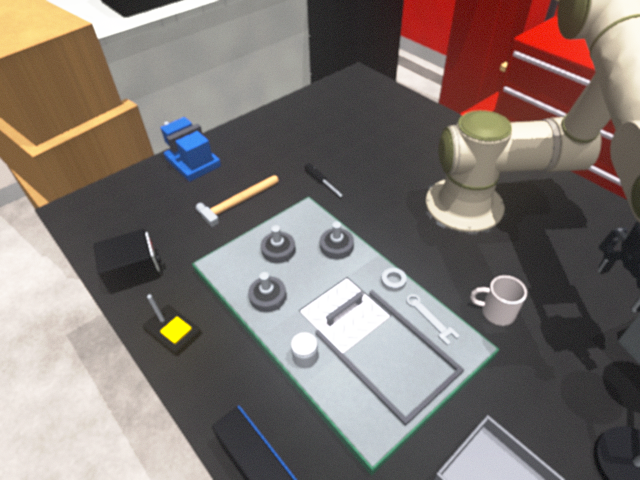

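View pics/side0.png

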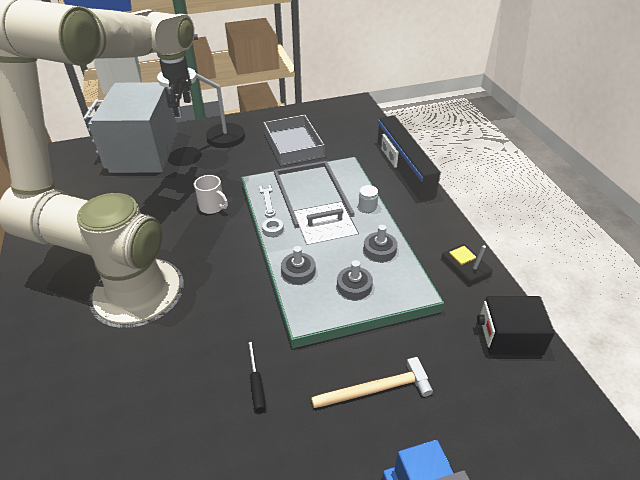

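The scene view shows three mounts near (337,240), (278,245) and (267,293), and the hatch near (345,310). The side view shows the mounts at (298,267), (354,280) and (380,245). I'll take enlarged crops next to pick points precisely.

```bash
cat > h.py <<'E'
import numpy as np, cv2
from scipy.spatial.transform import Rotation as R
from rig import ctrl
def rot(q): return R.from_quat(np.array(q)[[1,2,3,0]])
def ray(c,uv):
    d=np.array([(uv[0]-c['cx'])/c['fx'],(uv[1]-c['cy'])/c['fy'],1.])
    return np.array(c['position']),rot(c['attitude']).apply(d)
def plane(c,uv,z):
    p,d=ray(c,uv); return p+d*(z-p[2])/d[2]
def tri(c1,u1,c2,u2):
    p,d=ray(c1,u1);q,e=ray(c2,u2)
    s,_,_,_=np.linalg.lstsq(np.c_[d,-e],q-p,rcond=None)
    a,b=p+d*s[0],q+e*s[1]; return (a+b)/2,np.linalg.norm(a-b)
def proj(c,P):
    v=rot(c['attitude']).inv().apply(np.array(P)-c['position']); return c['fx']*v[0]/v[2]+c['cx'],c['fy']*v[1]/v[2]+c['cy']
E
python3 - <<'E'
import cv2
a=cv2.imread('pics/scene0.png')[190:370,190:430]; cv2.imwrite('pics/scene_c.png',cv2.resize(a,(800,600),interpolation=cv2.INTER_CUBIC))
a=cv2.imread('pics/side0.png')[155:335,235:475]; cv2.imwrite('pics/side_c.png',cv2.resize(a,(800,600),interpolation=cv2.INTER_CUBIC))
E
```

```text
(no output)
```

View pics/scene_c.png

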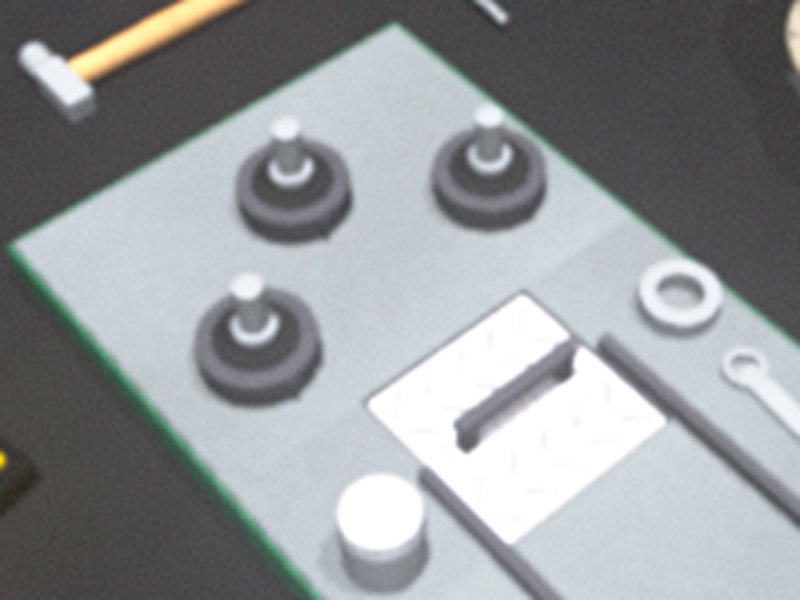

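View pics/side_c.png

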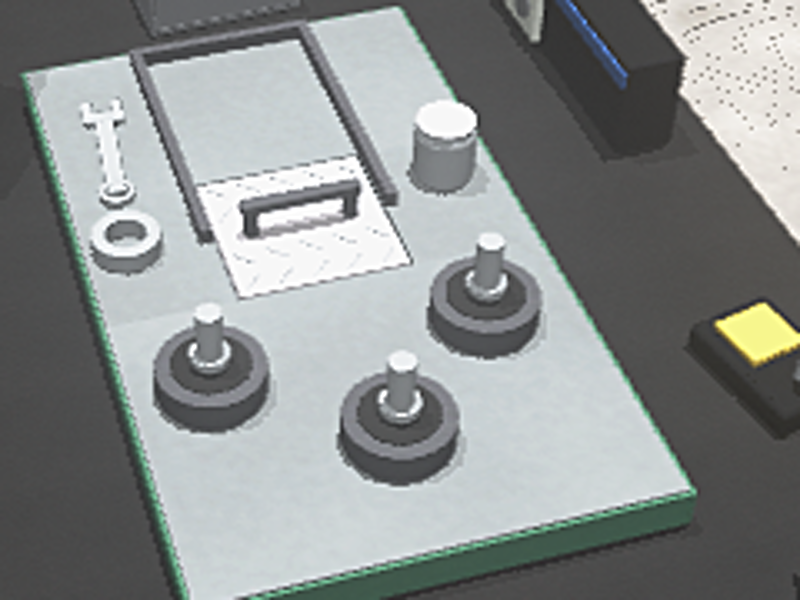

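Crop picks for the stud tops (scene / side):
- near: (489,116) / (208,314)
- mid: (285,127) / (403,360)
- far: (247,285) / (490,242)

The hatch corners in the scene crop are (522,292), (366,403), (512,543) and (666,421).

```bash
python3 - <<'E'
from h import *
np.set_printoptions(precision=1,suppress=True)
S=ctrl.calibration('scene');D=ctrl.calibration('side')
s=lambda u:(190+u[0]*.3-.35,190+u[1]*.3-.35); d=lambda u:(235+u[0]*.3-.35,155+u[1]*.3-.35)
for n,a,b in(("near",(489,116),(208,314)),("mid",(285,127),(403,360)),("far",(247,285),(490,242)),
  ("barN",(573,346),(249,205)),("barF",(462,423),(353,186))):
    print(n,*tri(S,s(a),D,d(b)), plane(S,s(a),125),plane(D,d(b),125))
hs=[plane(S,s(u),40) for u in((522,292),(366,403),(512,543),(666,421))]
hd=[plane(D,d(u),40) for u in((240,298),(411,263),(358,157),(199,184))]
print(np.array(hs),np.mean(hs,0)); print(np.array(hd),np.mean(hd,0))
print([plane(S,u,40) for u in((310,198),(195,264),(372,467),(497,349))])
# housing rim top centres (z=68) from picks
for n,a,b in(("near",(489,172),(211,370)),("mid",(294,184),(400,417)),("far",(258,337),(485,298))): print(n,plane(S,s(a),68),plane(D,d(b),68))
s_=ctrl.sense();print(rot(s_['ee_rot']).as_matrix())
E
```

```text
near [421.5 -97.4 125. ] 0.794203591973383 [421.9 -97.5 125. ] [421.2 -97.1 125. ]
mid [ 544.4 -189.1  127.7] 0.43499116749816047 [ 543.2 -191.5  125. ] [ 545.2 -186.6  125. ]
far [654.2 -86.  126.4] 1.0340159770632573 [654.2 -87.2 125. ] [654.5 -84.4 125. ]
barN [499.1  73.3  75.7] 4.712107181239751 [523.4  99.3 125. ] [485.9  15.6 125. ]
barF [595.1  70.2  73.9] 2.3335284048520344 [618.2  96.1 125. ] [573.7  13.1 125. ]
[[471.2  -5.8  40. ]
 [621.3  -5.7  40. ]
 [619.1 145.3  40. ]
 [474.1 145.9  40. ]] [546.4  69.9  40. ]
[[471.6  -0.5  40. ]
 [622.3  -2.2  40. ]
 [625.3 147.1  40. ]
 [477.1 153.5  40. ]] [549.1  74.5  40. ]
[array([ 350.8, -292.5,   40. ]), array([ 731.9, -297.8,   40. ]), array([740.7, 358.1,  40. ]), array([360.8, 362.8,  40. ])]
near [425.2 -94.1  68. ] [ 420.5 -100.6   68. ]
mid [ 545.7 -185.7   68. ] [ 543.8 -190.5   68. ]
far [654.2 -85.   68. ] [653.2 -88.1  68. ]
[[-0.9  0.4 -0. ]
 [ 0.4  0.9 -0. ]
 [ 0.  -0.  -1. ]]
```

The views agree: studs at near (421,-97), mid (544,-189) and far (654,-86), hatch centre about (547,72), deck yaw about -0.015. First I'll hover over the near mount, fingers along x and half open so they straddle the stud.

The manual's scale: shifts go in m and turns go in units of 0.05 rad. Converting my numbers, 8 mm is 0.008, -439 mm is -0.439, 1.144 rad is 22.88.

```bash
cat > go.py <<'E'
# work out (only print) tool-axis shift to a world TCP target and yaw of tool y
import sys; from h import *
x,y,z,yaw=map(float,sys.argv[1:5]); s=ctrl.sense(); r=rot(s['ee_rot'])
X=r.apply([0,1,0]); cur=np.arctan2(X[1],X[0]); 
T=R.from_euler('z',yaw)*R.from_matrix(np.array([[0,1,0],[1,0,0],[0,0,-1]]))
print('shift',np.round(r.inv().apply(np.array([x,y,z])-s['eef_pos']),1),'rotvec',np.round((r.inv()*T).as_rotvec(),3),'pos',np.round(s['eef_pos'],1),'F',np.round(s['force'],2),'w',round(s['grip_width'],3),'t',s['time_s'])
E
python3 steer.py '[[-0.052, -0.054, 0.008, 0, 0, 2.86], [-0.424, -0.439, 0.064, 0, 0, 22.88], [-0.424, -0.439, 0.064, 0, 0, 22.88], [-0.424, -0.439, 0.064, 0, 0, 22.88], [-0.424, -0.439, 0.064, 0, 0, 22.88], [-0.424, -0.439, 0.064, 0, 0, 22.88], [-0.424, -0.439, 0.064, 0, 0, 22.88], [-0.424, -0.439, 0.064, 0, 0, 22.88]]' 0.5
python3 go.py 421.5 -97 340 0
```

```text
time_s: 0.9
eef_pos: [350.5, 101.1, 362.8]
ee_rot: [0.0, 0.709, 0.705, 0.0]
force: [0.8, 0.4, -0.3]
grip_width: 0.503
grip_force: 0.0
shift [-197.7   72.1   22.8] rotvec [ 0.    -0.    -0.005] pos [350.5 101.1 362.8] F [ 0.75  0.37 -0.3 ] w 0.503 t 0.9
```

```bash

python3 steer.py '[[-0.198, 0.072, 0.022, 0, 0, 0], [-0.198, 0.072, 0.022, 0, 0, 0], [-0.198, 0.072, 0.022, 0, 0, 0], [-0.198, 0.072, 0.022, 0, 0, 0], [-0.198, 0.072, 0.022, 0, 0, 0], [-0.198, 0.072, 0.022, 0, 0, 0]]' >/dev/null
python3 go.py 421.5 -97 282 0; python3 - <<'E'
from h import *
cv2.imwrite('pics/w1.png',ctrl.capture('wrist')[:,:,::-1])
print(ctrl.calibration('wrist')); c=ctrl.calibration('wrist'); print([proj(c,p) for p in((421.5,-97,125),(421.5,-97,40))])
E
```

```text
shift [-0.9 -1.  58.4] rotvec [-0.001 -0.001 -0.003] pos [422.6 -96.1 340.4] F [ 0.17  1.07 -0.25] w 0.497 t 1.5
{'fx': 361.73815043744514, 'fy': 361.73815043744514, 'cx': 323.86415198932616, 'cy': 235.7951087820135, 'position': array([422.55772568, -28.51735104, 309.96571914]), 'attitude': array([ 1.30229630e-01,  9.91483604e-01, -7.59966424e-05, -7.07901929e-04])}
[(np.float64(322.4295754790099), np.float64(269.67766242904224)), (np.float64(323.00537127576024), np.float64(231.17548460804443))]
```

View pics/w1.png

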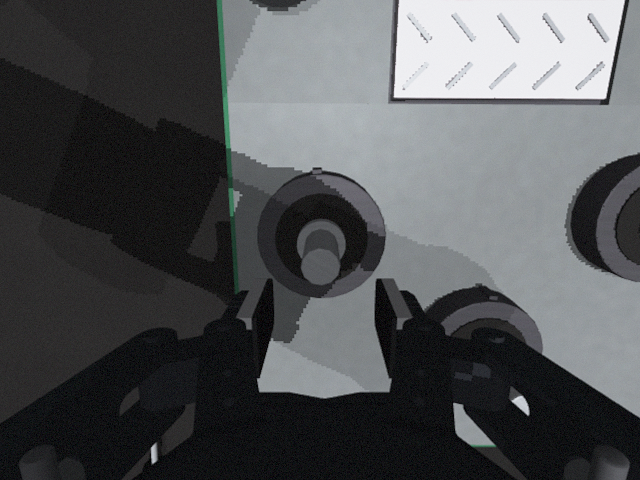

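The wrist view shows the near stud top at (321,267) against a predicted (322,270), so it sits centred between the fingers. I'll descend and push it away.

```bash

python3 steer.py '[[-0.001, -0.001, 0.04, 0, 0, 0], [-0.001, -0.001, 0.062, 0, 0, 0], [-0.001, -0.001, 0.062, 0, 0, 0], [-0.001, -0.001, 0.062, 0, 0, 0]]'
python3 steer.py '[[0, 0.006, 0, 0, 0, 0], [0, 0.01, 0, 0, 0, 0], [0, 0.013, 0, 0, 0, 0], [0, 0.015, 0, 0, 0, 0], [0, 0.017, 0, 0, 0, 0], [0, 0.017, 0, 0, 0, 0], [0, 0.017, 0, 0, 0, 0]]'
```

```text
time_s: 1.95
eef_pos: [421.5, -95.0, 279.9]
ee_rot: [0.0, 0.707, 0.708, 0.0]
force: [0.4, -0.5, 0.5]
grip_width: 0.496
grip_force: 0.0
time_s: 2.65
eef_pos: [438.4, -96.0, 278.9]
ee_rot: [-0.0, 0.707, 0.707, -0.0]
force: [-0.0, -0.0, -0.3]
grip_width: 0.499
grip_force: 0.0
```

```bash
python3 - <<'E'
from h import *
f=[]
for i in range(4):
    im=ctrl.capture('side'); s=ctrl.sense(); f.append(s['force'])
print(np.round(f,2))
cv2.imwrite('pics/sd1.png',im[:,:,::-1]); w=ctrl.capture('wrist'); cv2.imwrite('pics/w2.png',w[:,:,::-1])
a=cv2.resize(im[230:300,255:335,::-1],(400,350)); b=cv2.resize(w[150:400,180:480,::-1],(400,350)); cv2.imwrite('pics/c2.png',np.hstack([a,b]))
E
```

```text
[[ 0.65 -0.02  0.55]
 [ 0.61  0.36 -0.27]
 [-0.12 -0.25  0.01]
 [-0.08  0.56 -1.04]]
```

View pics/c2.png

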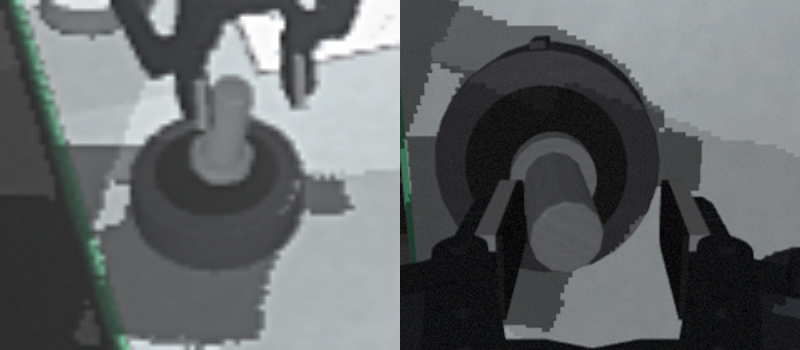

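The stud touches the left pad (wrist crop (510,250)) and is visibly tilted away. The wrist force is about zero, which suggests this one is loose. Next I'll rock it back.

```bash

python3 steer.py '[[0, -0.012, 0, 0, 0, 0], [0, -0.022, 0, 0, 0, 0], [0, -0.027, 0, 0, 0, 0], [0, -0.03, 0, 0, 0, 0], [0, -0.033, 0, 0, 0, 0], [0, -0.035, 0, 0, 0, 0], [0, -0.035, 0, 0, 0, 0], [0, -0.035, 0, 0, 0, 0]]'
python3 - <<'E'
from h import *
f=[]
for i in range(4):
    w=ctrl.capture('wrist'); f.append(ctrl.sense()['force'])
print(np.round(np.mean(f,0),2))
cv2.imwrite('pics/w3.png',w[:,:,::-1])
E
python3 steer.py '[[0, 0.018, 0, 0, 0, 0], [0, 0.018, 0, 0, 0, 0], [0, 0.018, 0, 0, 0, 0], [0, 0.018, 0, 0, 0, 0]]'
python3 - <<'E'
from h import *
w2=ctrl.capture('wrist'); w=cv2.imread('pics/w3.png')
a=cv2.resize(w[150:400,180:480],(400,350)); b=cv2.resize(w2[150:400,180:480,::-1],(400,350)); cv2.imwrite('pics/c3.png',np.hstack([a,b]))
E
```

```text
time_s: 3.7
eef_pos: [403.5, -96.0, 278.9]
ee_rot: [-0.0, 0.707, 0.707, -0.0]
force: [0.7, -0.4, -0.4]
grip_width: 0.499
grip_force: 0.0
[ 0.46  0.04 -0.18]
time_s: 4.3
eef_pos: [421.0, -95.9, 278.8]
ee_rot: [-0.0, 0.707, 0.707, -0.0]
force: [-0.3, -0.0, -0.4]
grip_width: 0.5
grip_force: 0.0
```

View pics/c3.png

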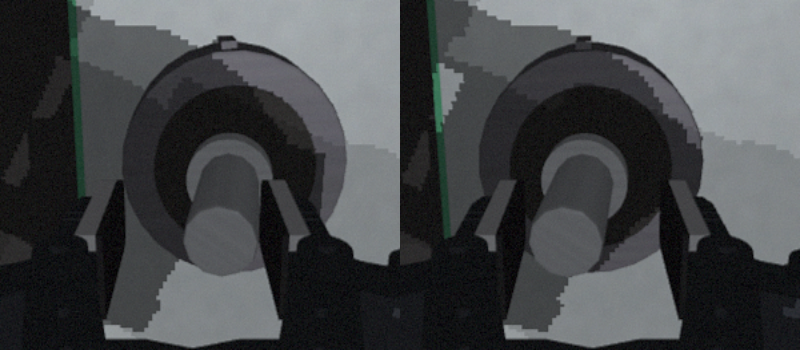

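After release the near stud stays leaning towards the robot (right crop: top (567,241), base (585,165)). The estimated tilts are about +0.15 and -0.12, so the near mount is the worn one. Moving on to the mid mount.

```bash

python3 steer.py '[[0, 0, -0.04, 0, 0, 0], [-0.02, 0.03, -0.062, 0, 0, 0], [-0.093, 0.123, -0.062, 0, 0, 0], [-0.093, 0.123, -0.062, 0, 0, 0], [-0.093, 0.123, -0.062, 0, 0, 0], [-0.093, 0.123, -0.062, 0, 0, 0], [-0.093, 0.123, -0.062, 0, 0, 0]]' >/dev/null
python3 go.py 544.4 -189 278 0
```

```text
shift [-0.3  0.5 62.5] rotvec [-0.001 -0.001 -0.   ] pos [ 543.9 -188.8  340.5] F [-0.87  0.36 -0.82] w 0.5 t 5.05
```

```bash
cat > ff.py <<'E'
from h import *
import sys
f=[]
for i in range(4):
    w=ctrl.capture('wrist'); f.append(ctrl.sense()['force'])
print('F',np.round(np.mean(f,0),2)); cv2.imwrite('pics/'+sys.argv[1],w[:,:,::-1])
E
python3 steer.py '[[0, 0, 0.04, 0, 0, 0], [0, 0, 0.062, 0, 0, 0], [0, 0, 0.062, 0, 0, 0], [0, 0, 0.062, 0, 0, 0]]'|head -2
python3 ff.py m0.png
python3 steer.py '[[0, 0.006, 0, 0, 0, 0], [0, 0.01, 0, 0, 0, 0], [0, 0.013, 0, 0, 0, 0], [0, 0.015, 0, 0, 0, 0], [0, 0.017, 0, 0, 0, 0], [0, 0.017, 0, 0, 0, 0], [0, 0.017, 0, 0, 0, 0]]'|head -2
python3 ff.py m1.png
python3 - <<'E'
from h import *
I=[cv2.resize(cv2.imread(f'pics/m{i}.png')[150:400,180:480],(400,350)) for i in(0,1)]; cv2.imwrite('pics/c4.png',np.hstack(I))
E
```

```text
time_s: 5.45
eef_pos: [544.2, -188.6, 280.1]
F [-0.59  0.46 -0.51]
time_s: 6.35
eef_pos: [561.4, -189.1, 279.0]
F [-3.6  -1.23  2.61]
```

View pics/c4.png

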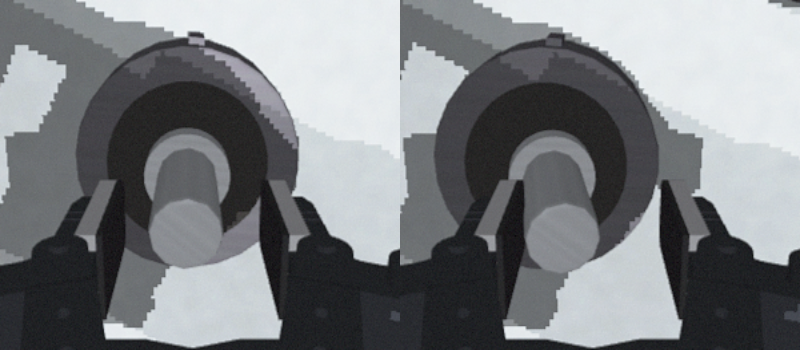

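The mid mount resists at about 3 N with the stud tilted about 0.16 (its top moved from (186,228) to (563,235) in the crops), so it is sound. Rocking back and moving on to the far mount.

```bash

python3 steer.py '[[0, -0.012, 0, 0, 0, 0], [0, -0.022, 0, 0, 0, 0], [0, -0.027, 0, 0, 0, 0], [0, -0.03, 0, 0, 0, 0], [0, -0.033, 0, 0, 0, 0], [0, -0.0355, 0, 0, 0, 0], [0, -0.0355, 0, 0, 0, 0], [0, -0.0355, 0, 0, 0, 0]]'|head -2
python3 ff.py m2.png
python3 steer.py '[[0, 0.017, 0, 0, 0, 0], [0, 0.017, -0.01, 0, 0, 0], [0, 0.017, -0.06, 0, 0, 0], [0.03, 0.06, -0.062, 0, 0, 0], [0.103, 0.127, -0.062, 0, 0, 0], [0.103, 0.127, -0.062, 0, 0, 0], [0.103, 0.127, -0.062, 0, 0, 0], [0.103, 0.127, -0.062, 0, 0, 0]]' >/dev/null
python3 go.py 654.2 -86 278 0
```

```text
time_s: 7.35
eef_pos: [526.2, -189.0, 279.2]
F [2.5  0.14 2.53]
shift [-0.7  1.4 62.6] rotvec [-0.002  0.     0.002] pos [652.9 -85.3 340.6] F [-0.24 -1.23 -0.04] w 0.499 t 8.35
```

```bash

python3 steer.py '[[0, 0.001, 0.04, 0, 0, 0], [-0.001, 0.001, 0.062, 0, 0, 0], [-0.001, 0.001, 0.062, 0, 0, 0], [-0.001, 0.001, 0.062, 0, 0, 0]]'|head -2
python3 ff.py f0.png
python3 steer.py '[[0, 0.006, 0, 0, 0, 0], [0, 0.01, 0, 0, 0, 0], [0, 0.013, 0, 0, 0, 0], [0, 0.015, 0, 0, 0, 0], [0, 0.017, 0, 0, 0, 0], [0, 0.017, 0, 0, 0, 0], [0, 0.017, 0, 0, 0, 0]]'|head -2
python3 ff.py f1.png
```

```text
time_s: 8.75
eef_pos: [653.6, -88.0, 280.1]
F [ 0.08 -0.16  0.6 ]
time_s: 9.65
eef_pos: [670.9, -87.0, 279.0]
F [-2.84 -0.36  2.55]
```

The far mount is sound too, at 2.8 N. Rocking it back.

```bash

python3 steer.py '[[0, -0.012, 0, 0, 0, 0], [0, -0.022, 0, 0, 0, 0], [0, -0.027, 0, 0, 0, 0], [0, -0.03, 0, 0, 0, 0], [0, -0.033, 0, 0, 0, 0], [0, -0.035, 0, 0, 0, 0], [0, -0.035, 0, 0, 0, 0], [0, -0.035, 0, 0, 0, 0]]'|head -2
python3 ff.py f2.png
python3 - <<'E'
from h import *
I=[cv2.resize(cv2.imread(f'pics/{i}.png')[150:400,180:480],(400,300)) for i in('f1','f2','m1','m2')]; cv2.imwrite('pics/c5.png',np.vstack([np.hstack(I[:2]),np.hstack(I[2:])]))
E
```

```text
time_s: 10.65
eef_pos: [636.2, -87.0, 279.3]
F [3.19 0.4  2.82]
```

View pics/c5.png

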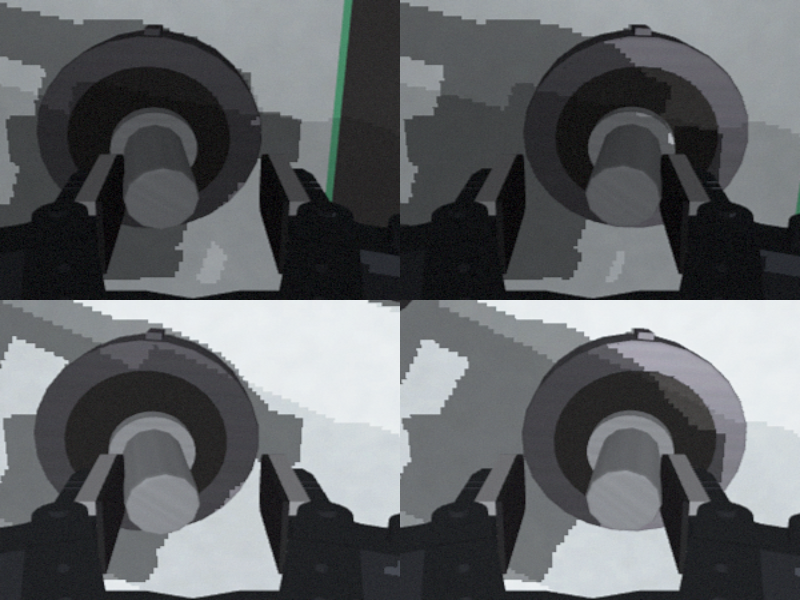

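All four frames show the stud pressed over against its pad: f1 and m1 away, f2 and m2 back. All three mounts are now rocked, and near is the worn one. Next is the hatch: rise, turn the fingers to close along y, and go over the bar.

```bash

python3 steer.py '[[0, 0.017, 0, 0, 0, 0], [0, 0.017, -0.01, 0, 0, 0], [0, 0.017, -0.06, 0, 0, 0], [0.03, 0, -0.062, 0, 0, -3], [0.16, -0.089, -0.062, 0, 0, -6], [0.16, -0.089, -0.062, 0, 0, -9], [0.16, -0.089, -0.062, 0, 0, -12], [0.16, -0.089, -0.062, 0, 0, -15]]' 1.0 >/dev/null
python3 go.py 547.5 72 280 1.556
```

```text
shift [-5.9 -0.3 61.3] rotvec [-0.001 -0.003 -0.796] pos [543.8  76.5 341.4] F [0.04 0.03 0.35] w 1.004 t 11.65
```

```bash

python3 steer.py '[[-0.004, 0, 0.03, 0, 0, -2.8], [-0.006, 0, 0.06, 0, 0, -5.6], [-0.006, 0, 0.06, 0, 0, -8.4], [-0.006, 0, 0.06, 0, 0, -11.2], [-0.006, 0, 0.06, 0, 0, -14], [-0.006, 0, 0.06, 0, 0, -16], [-0.006, 0, 0.06, 0, 0, -16]]' >/dev/null
python3 go.py 547.5 72 225 1.556
python3 - <<'E'
from h import *
c=ctrl.calibration('wrist');w=ctrl.capture('wrist');cv2.imwrite('pics/h0.png',w[:,:,::-1])
print(c['position'],[np.round(proj(c,p)) for p in((497,72,70),(597,72,70),(547.5,72,70),(472,-3,40),(622,-3,40),(622,147,40))])
E
```

```text
shift [ 3.   3.5 56.1] rotvec [-0.    -0.001 -0.005] pos [550.5  68.5 281.1] F [-0.19 -0.71 -0.36] w 1.0 t 12.35
[485.54048623  70.80610948 250.46066647] [array([327., 164.]), array([330., 345.]), array([329., 261.]), array([190., 117.]), array([216., 356.]), array([444., 352.])]
```

View pics/h0.png

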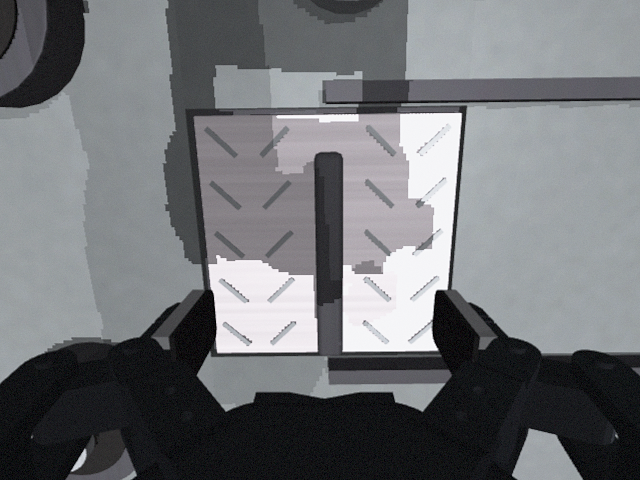

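The wrist view shows the hatch corners at (190,111), (466,109), (213,354) and (448,354). The bar runs from (328,153) to (330,355), which matches y≈72 and gives x≈546. Descending to grip the bar.

```bash

python3 steer.py '[[0.004, 0.0035, 0.03, 0, 0, 0], [0.004, 0.0035, 0.05, 0, 0, 0], [0.004, 0.0035, 0.056, 0, 0, 0], [0.004, 0.0035, 0.056, 0, 0, 0]]' |head -2
python3 steer.py '[[0, 0, 0, 0, 0, 0], [0, 0, 0, 0, 0, 0], [0, 0, 0, 0, 0, 0], [0, 0, 0, 0, 0, 0], [0, 0, 0, 0, 0, 0], [0, 0, 0, 0, 0, 0]]' 0.0 60
python3 go.py 547 72 225 1.556
```

```text
time_s: 12.8
eef_pos: [547.0, 72.1, 224.7]
time_s: 13.4
eef_pos: [547.2, 72.2, 225.4]
ee_rot: [0.0, 0.01, 1.0, -0.0]
force: [-0.2, 0.8, 4.2]
grip_width: 0.148
grip_force: 59.5
shift [ 0.2 -0.2  0.4] rotvec [-0.     0.001 -0.006] pos [547.2  72.2 225.4] F [-0.2   0.76  4.2 ] w 0.148 t 13.4
```

```bash

python3 steer.py '[[0, 0, -0.005, 0, 0, 0], [0, 0, -0.01, 0, 0, 0], [0, 0, -0.014, 0, 0, 0], [0, 0, -0.014, 0, 0, 0], [0, 0, -0.014, 0, 0, 0]]'
python3 steer.py '[[0, 0.02, 0, 0, 0, 0], [0, 0.055, 0, 0, 0, 0], [0, 0.09, 0, 0, 0, 0], [-0.001, 0.125, 0, 0, 0, 0], [-0.001, 0.155, 0, 0, 0, 0], [-0.001, 0.172, 0, 0, 0, 0], [-0.001, 0.172, 0, 0, 0, 0], [-0.001, 0.172, 0, 0, 0, 0]]'
python3 go.py 549.5 244 227 1.556
```

```text
time_s: 13.9
eef_pos: [547.0, 72.2, 238.9]
ee_rot: [-0.0, 0.01, 1.0, -0.0]
force: [-1.0, 0.0, -3.7]
grip_width: 0.152
grip_force: 58.6
time_s: 14.7
eef_pos: [551.7, 243.6, 238.6]
ee_rot: [-0.0, 0.01, 1.0, -0.0]
force: [0.1, -0.7, -2.8]
grip_width: 0.154
grip_force: 58.9
shift [ 2.2  0.3 11.6] rotvec [-0.001 -0.001 -0.006] pos [551.7 243.6 238.6] F [ 0.06 -0.71 -2.82] w 0.154 t 14.7
```

```bash

python3 steer.py '[[0.002, 0, 0, 0, 0, 0], [0.002, 0, 0.002, 0, 0, 0], [0.002, 0, 0.004, 0, 0, 0], [0.002, 0, 0.006, 0, 0, 0], [0.002, 0, 0.006, 0, 0, 0]]'
python3 steer.py '[[0, 0, 0, 0, 0, 0], [0, 0, 0, 0, 0, 0], [0, 0, 0, 0, 0, 0]]' 0.8
python3 steer.py '[[0, 0, -0.02, 0, 0, 0], [0, 0, -0.06, 0, 0, 0], [0, 0, -0.11, 0, 0, 0], [0, 0, -0.11, 0, 0, 0], [0, 0, -0.11, 0, 0, 0]]'
python3 - <<'E'
from h import *
np.set_printoptions(precision=1,suppress=True)
# bright hatch plate: find corners in scene & side (top now z=48), near mount too
for n in('scene','side'):
    c=ctrl.calibration(n); im=ctrl.capture(n); cv2.imwrite(f'pics/{n}1.png',im[:,:,::-1])
c=ctrl.calibration('wrist'); im=ctrl.capture('wrist'); cv2.imwrite('pics/h1.png',im[:,:,::-1])
g=im.min(2); m=(g>np.percentile(g,93)).astype(np.uint8); print(np.percentile(g,[50,75,90,95,99]))
for n in('scene','side'):
    im=cv2.imread(f'pics/{n}1.png'); c=ctrl.calibration(n)
    q=np.array([proj(c,p) for p in((477,170,40),(627,170,40),(627,330,40),(477,330,40))]).astype(np.int32)
    k=np.zeros(im.shape[:2],np.uint8); cv2.fillConvexPoly(k,q,1); g=im.min(2)
    print(n,np.percentile(g[k>0],[10,30,50,70,90]))
    for T in(205,225):
        m=((g>T)&(k>0)).astype(np.uint8); cs,_=cv2.findContours(m,0,2)
        a=np.vstack([x for x in cs if cv2.contourArea(x)>30]) if any(cv2.contourArea(x)>30 for x in cs) else None
        if a is not None:
            b=cv2.boxPoints(cv2.minAreaRect(a)); h=cv2.convexHull(a); ap=cv2.approxPolyDP(h,6,True)[:,0]
            print(T,cv2.contourArea(h),[plane(c,u,48)[:2] for u in ap])
E
```

```text
time_s: 15.2
eef_pos: [549.8, 243.8, 233.4]
ee_rot: [0.0, 0.011, 1.0, -0.0]
force: [-2.0, -2.4, 2.0]
grip_width: 0.149
grip_force: 59.7
time_s: 15.5
eef_pos: [549.8, 244.2, 233.0]
ee_rot: [0.0, 0.01, 1.0, 0.0]
force: [-0.4, 0.2, 0.8]
grip_width: 0.658
grip_force: 0.0
time_s: 16.0
eef_pos: [549.6, 244.2, 343.8]
ee_rot: [0.001, 0.01, 1.0, 0.0]
force: [-0.7, -0.9, -0.7]
grip_width: 0.802
grip_force: 0.0
[ 55. 151. 168. 235. 244.]
scene [120. 170. 205. 243. 252.]
205 3354.0 [array([482.4, 318.9]), array([625.9, 312.3]), array([621.9, 173.1]), array([567.2, 172.5]), array([479.4, 283.3])]
225 3307.5 [array([480.5, 317.4]), array([625.9, 312.3]), array([621.9, 173.1]), array([567.2, 172.5]), array([479.4, 283.3])]
side [ 87. 152. 198. 245. 255.]
205 1025.0 [array([620.7, 172.5]), array([563.9, 175.1]), array([474.5, 322. ]), array([622. , 321.2])]
225 1010.5 [array([620.7, 172.5]), array([563.9, 175.1]), array([477.6, 321. ]), array([622. , 321.2])]
```

The hatch now lies at y≈172–319 with its centre about 173 mm from the well's, x aligned. Next I'll fetch the worn mount at the near place.

```bash

python3 steer.py '[[0.017, -0.046, 0, 0, 0, 0], [0.127, -0.344, 0, 0, 0, 0], [0.127, -0.344, 0, 0, 0, 0], [0.127, -0.344, 0, 0, 0, 0], [0.127, -0.344, 0, 0, 0, 0], [0.127, -0.344, 0, 0, 0, 0], [0.127, -0.344, 0, 0, 0, 0], [0.127, -0.344, 0, 0, 0, 0]]' 0.8 >/dev/null
python3 steer.py '[[0, 0, 0, 0, 0, 0], [0, 0, 0, 0, 0, 0]]' |head -2
python3 - <<'E'
from h import *
# stud top: re-triangulate by bright-blob near expected spot in wrist view
c=ctrl.calibration('wrist'); im=ctrl.capture('wrist'); cv2.imwrite('pics/n1.png',im[:,:,::-1])
u,v=proj(c,(413,-97,125)); print(u,v)
g=cv2.GaussianBlur(im.min(2),(3,3),0); u,v=int(u),int(v)
if 40<v<440: print(g[v-48:v+49:6,u-48:u+49:6])
E
python3 go.py 415.5 -97 260 1.55
```

```text
time_s: 17.15
eef_pos: [415.6, -96.9, 342.3]
321.4853066829186 258.40144868672684
[[ 69  68  70  50  35  37  37  37  38  36  37  38  37  35  91  93  91]
 [ 67  69  60  38  36  37  35  36  37  37  35  37  36  47  46  92  92]
 [ 68  69  38  37  39  37  38 125 147 134  71  39  36  46  48  54  92]
 [ 67  58  37  35  35  46 148 153 133 147 150 123  38  39  45  47  91]
 [ 68  39  37  35  37 149 143  92  94  91 101 148  55  38  35  46  87]
 [ 67  37  36  36  40 149  90  98 125 100  90 148 138  37  37  47  78]
 [107  37  36  36  46 148 141 152 153 153 146 112 144  38  45  44  79]
 [138  77  42  41  34 128 149 152 151 147 150 111 104  36  46  43 159]
 [137 130  68  66  65 129 146 145 146 150 144 140  36  47  45  73 162]
 [140 137  69  67  66  96 146 147 147 145 143 112  39  56  72 128 159]
 [140 136 135  65  65  64 143 142 147 142 142  37  57  67  80 140 158]
 [148 135 133 137  66  67  65 107 132 105  40  57  65  89 137 140 160]
 [208 133 134 138 141 114  64  67  66  67  68  76 137 139 137 139 221]
 [206 208 145 136 137 135 138 134 140 136 137 136 138 137 135 229 237]
 [207 210 207 207 139 134 137 133 138 135 135 136 135 189 238 235 235]
 [204 207 207 208 208 206 194 165 161 154 190 216 233 231 233 233 235]
 [208 207 206 205 210 210 206 222 228 231 232 232 233 230 233 233 235]]
shift [ 0.2 -0.7 82.5] rotvec [ 0.001 -0.001  0.001] pos [415.8 -96.4 342.5] F [ 0.17  0.77 -0.34] w 0.802 t 17.2
```

The stud top is where predicted, within about 2 px. Descending and gripping.

```bash

python3 steer.py '[[0, -0.0005, 0.04, 0, 0, 0], [0, -0.0005, 0.07, 0, 0, 0], [0, -0.0005, 0.082, 0, 0, 0], [0, -0.0005, 0.082, 0, 0, 0]]' |head -2
python3 steer.py '[[0, 0, 0, 0, 0, 0], [0, 0, 0, 0, 0, 0], [0, 0, 0, 0, 0, 0], [0, 0, 0, 0, 0, 0], [0, 0, 0, 0, 0, 0], [0, 0, 0, 0, 0, 0]]' 0.0 60
python3 steer.py '[[0, 0, -0.01, 0, 0, 0], [0, 0, -0.025, 0, 0, 0], [0, 0, -0.04, 0, 0, 0], [0, 0, -0.04, 0, 0, 0], [0, 0, -0.04, 0, 0, 0]]'
python3 go.py 541.5 72 300 1.55
```

```text
time_s: 17.6
eef_pos: [415.6, -96.4, 259.4]
time_s: 18.2
eef_pos: [415.8, -97.8, 261.8]
ee_rot: [0.001, 0.01, 1.0, -0.0]
force: [-0.0, -0.5, 6.7]
grip_width: 0.239
grip_force: 58.5
time_s: 18.7
eef_pos: [415.2, -97.4, 300.5]
ee_rot: [-0.0, 0.01, 1.0, 0.0]
force: [-0.1, 0.2, -9.2]
grip_width: 0.243
grip_force: 60.0
shift [-122.7  172.     0.4] rotvec [ 0.001 -0.001  0.   ] pos [415.2 -97.4 300.5] F [-0.08  0.16 -9.16] w 0.243 t 18.7
```

```bash

python3 steer.py '[[-0.02, 0.028, 0, 0, 0, 0], [-0.05, 0.07, 0, 0, 0, 0], [-0.08, 0.112, 0, 0, 0, 0], [-0.106, 0.149, 0, 0, 0, 0], [-0.123, 0.17, 0, 0, 0, 0], [-0.123, 0.17, 0, 0, 0, 0], [-0.123, 0.17, 0, 0, 0, 0], [-0.123, 0.17, 0, 0, 0, 0]]' |head -2
python3 steer.py '[[0, 0, 0.015, 0, 0, 0], [0, 0, 0.03, 0, 0, 0], [0, 0, 0.04, 0, 0, 0], [0, 0, 0.05, 0, 0, 0], [0, 0, 0.055, 0, 0, 0], [0, 0, 0.059, 0, 0, 0], [0, 0, 0.059, 0, 0, 0]]'
python3 go.py 541.5 72 240 1.55
```

```text
time_s: 19.5
eef_pos: [541.6, 69.3, 300.0]
time_s: 20.2
eef_pos: [542.2, 69.6, 242.5]
ee_rot: [0.0, 0.01, 1.0, -0.0]
force: [-0.2, -0.9, -6.3]
grip_width: 0.237
grip_force: 61.1
shift [0.8 2.4 2.5] rotvec [-0.     0.001 -0.   ] pos [542.2  69.6 242.5] F [-0.16 -0.86 -6.26] w 0.237 t 20.2
```

Partly landed. I'll lower the rest of the way, release, rise and check.

The manual's scale: shifts go in m and turns go in units of 0.05 rad. Converting my numbers, 3 mm is 0.003, 2 mm is 0.002.

```bash

python3 steer.py '[[0, 0.002, 0.002, 0, 0, 0], [0, 0.002, 0.003, 0, 0, 0], [0, 0.002, 0.003, 0, 0, 0]]' | sed -n 2,4p
python3 steer.py '[[0, 0, 0, 0, 0, 0], [0, 0, 0, 0, 0, 0], [0, 0, 0, 0, 0, 0], [0, 0, 0, 0, 0, 0]]' 0.8 |sed -n 2,5p
python3 steer.py '[[0, 0, -0.02, 0, 0, 0], [0, 0, -0.06, 0, 0, 0], [0, 0, -0.1, 0, 0, 0], [0, 0, -0.1, 0, 0, 0], [0, 0, -0.1, 0, 0, 0]]' |sed -n 2,4p
python3 - <<'E'
from h import *
np.set_printoptions(precision=1,suppress=True)
c=ctrl.calibration('wrist');im=ctrl.capture('wrist');cv2.imwrite('pics/e_w.png',im[:,:,::-1])
g=cv2.GaussianBlur(im.max(2),(5,5),0)
m=((g<60)*255).astype(np.uint8); cs,_=cv2.findContours(m,0,2)
print('pred housing top centre',proj(c,(547,72,48)),proj(c,(547,72,68)),'stud',proj(c,(541.5,72,105)))
for x in cs:
    if cv2.contourArea(x)>800: print(cv2.contourArea(x),cv2.minEnclosingCircle(x),cv2.boundingRect(x))
D=ctrl.calibration('side'); b=ctrl.capture('side'); cv2.imwrite('pics/e_s.png',b[:,:,::-1]); a=ctrl.capture('scene'); cv2.imwrite('pics/e_c.png',a[:,:,::-1])
old=cv2.imread('pics/side1.png')[:,:,::-1]
d=(cv2.absdiff(old,b).max(2)>40).astype(np.uint8); n,l,st,ce=cv2.connectedComponentsWithStats(d)
print([(st[i][:5].tolist()) for i in range(1,n) if st[i][4]>60])
print('near old px',proj(D,(421,-97,40)),'well px',proj(D,(547,72,48)),'mid',proj(D,(543,-189,68)),'far',proj(D,(654,-87,68)))
E
```

```text
eef_pos: [542.7, 70.7, 242.2]
ee_rot: [0.002, 0.01, 1.0, -0.002]
force: [-8.7, -10.6, 18.7]
eef_pos: [542.2, 72.0, 239.1]
ee_rot: [0.0, 0.01, 1.0, 0.0]
force: [0.9, 0.4, -0.5]
grip_width: 0.805
eef_pos: [542.1, 72.0, 339.3]
ee_rot: [0.001, 0.01, 1.0, -0.0]
force: [-0.5, 0.4, -1.0]
pred housing top centre (np.float64(322.90968273771676), np.float64(235.64498111157639)) (np.float64(322.81615630059076), np.float64(243.13002251004525)) stud (np.float64(322.4034911239267), np.float64(251.68563680441068))
2400.5 ((1.0, 239.0), 53.0095329284668) (0, 186, 43, 107)
2057.0 ((578.5, 240.5), 79.82804107666016) (538, 162, 58, 158)
93343.0 ((319.5, 400.0), 329.1220397949219) (0, 126, 640, 354)
30146.5 ((306.0, 215.0), 128.0821075439453) (212, 120, 197, 186)
[[99, 0, 57, 101, 1368], [139, 0, 51, 28, 444], [63, 24, 285, 194, 12643], [125, 54, 16, 22, 200], [200, 81, 18, 13, 90], [316, 103, 23, 12, 98], [311, 133, 25, 13, 79], [314, 161, 22, 20, 133], [316, 167, 18, 28, 230], [280, 175, 41, 29, 525], [250, 188, 83, 97, 2590], [288, 201, 32, 10, 124], [319, 209, 22, 21, 172], [83, 226, 65, 37, 759], [159, 260, 25, 27, 341], [150, 296, 11, 19, 111], [124, 311, 10, 11, 65]]
near old px (np.float64(298.1633909071957), np.float64(272.0855001830739)) well px (np.float64(324.783672121166), np.float64(220.25858742376312)) mid (np.float64(354.14774187248264), np.float64(279.391668033295)) far (np.float64(380.28360174989285), np.float64(243.71881066261685))
```

Released on the floor. I'll confirm position numerically by matching the mount's original look in both fixed cameras.

```bash
python3 - <<'E'
from h import *
np.set_printoptions(precision=1,suppress=True)
U=[];C=[]
for n,f,t0 in(('scene','e_c',(489,116)),('side','e_s',(208,314))):
    c=ctrl.calibration(n);C.append(c)
    o=(190,190) if n=='scene' else (235,155)
    u=np.array([o[0]+t0[0]*.3-.35,o[1]+t0[1]*.3-.35]); i0=cv2.imread(f'pics/{n}0.png',0); i1=cv2.imread(f'pics/{f}.png',0)
    x,y=np.round(u).astype(int)
    T=i0[y-8:y+34,x-18:x+19]; e=np.round(proj(c,(541.5,72,105))).astype(int)
    S=i1[e[1]-38:e[1]+64,e[0]-48:e[0]+49]; r=cv2.matchTemplate(S,T,cv2.TM_CCOEFF_NORMED); _,v,_,p=cv2.minMaxLoc(r)
    m=np.array(p)+[18,8]+e-[48,38]+u-np.round(u); U.append(m); print(n,v,m,e,plane(c,m,105))
print(tri(C[0],U[0],C[1],U[1]))
E
```

```text
scene 0.6133101582527161 [323.3 293.5] [347 296] [576.9  31.6 105. ]
side 0.6772069931030273 [307.  196.9] [323 205] [509.4 122.5 105. ]
(array([541.3,  60.3, 131. ]), np.float64(96.52742297745027))
```

The match is poor because the gripper occludes the mount. I'll use the unobstructed wrist image instead, sampling intensities around the predicted spot.

```bash
python3 - <<'E'
from h import *
g=cv2.GaussianBlur(cv2.imread('pics/e_w.png',0),(3,3),0)
np.set_printoptions(linewidth=200)
print(g[126:320:8,200:440:8])
n=cv2.imread('pics/n1.png',0); n=cv2.GaussianBlur(n,(3,3),0)
# housing circle (radius from z depth) via Hough near the prediction
for k,im in(('n1',n),('e_w',g)):
    h=cv2.HoughCircles(im[100:320,180:460],cv2.HOUGH_GRADIENT,1,20,param1=80,param2=18,minRadius=15,maxRadius=80)
    print(k,None if h is None else np.round(h[0][:6]+[180,100,0]))
E
python3 steer.py '[[0, 0, -0.05, 0, 0, 0], [0.03, 0, -0.08, 0, 0, 0], [0.075, 0, -0.08, 0, 0, 0], [0.12, 0, -0.08, 0, 0, 0], [0.12, 0, -0.08, 0, 0, 0], [0.12, 0, -0.08, 0, 0, 0]]'|sed -n 1,2p
```

```text
[[ 75  71  64  65  65  62  62  59  59  61  67  68  64  64  66  51  52  47  48  44  45  45  67  90  89  89  94  89  67 164]
 [ 70  73  40  41  43  41  40  41  42  48  56  55  53  56  56  56  56  57  59  57  59  61  59 110 110 107 108 107  78 169]
 [ 71  70  42  41  42  40  39  42  42  43  57  55  54  56  57  55  56  54  56  56  54  54  54 101  99  92  91 105  65 171]
 [ 70  71  39  42  40  21  19  18  18  20  25  24  26  24  28  23  26  28  26  27  26  26  25  45  43  45  66 104  45 168]
 [ 69  70  39  39  41  20  22  21  20  23  24  25  24  26  25  26  24  26  28  27  30  28  26  45  47  44  76 105  44 168]
 [ 70  69  39  39  40  20  19  20  21  25  25  27  25  26  27  26  24  24  28  27  29  26  26  44  46  42  84 104  43 166]
 [ 69  69  48  41  39  20  20  15  20  21  18  23  25  28  26  29  30  25  28  25  25  27  26  26  46  40  95 104  36 170]
 [ 69  68  58  41  40  20  20  17  19  17  21  20  39  54  57  56  56  55  57  29  26  27  27  26  46  40 102 103  35 166]
 [ 70  68  67  39  39  24  19  20  21  18  23  42  40  53  55  55  55  57  56  55  48  25  27  27  43  39 101 102  4
[... 1544 characters left out ...]
  47  38  41  46  44  46  47  46  45  44  25  65  10  70  71]
 [ 17  67  66  10  11  51  24  28  25  23  25  23  27  26  26  27  26  26  26  28  25  24  25  28  29  36  51  10  13  73]
 [ 48  68  23   8  10  33  79  78  80  80  79  79  80  80  92  93  92  93  93  94  95  94  95  95  96  98  26   8  10  27]
 [ 67  66  11  10  11  17  58  58  58  57  56  59  57  50  52  53  53  51  51  52  51  51  53  53  51  50  11  13  10   9]]
n1 [[322. 238.  63.]
 [326. 198.  68.]
 [338. 224.  42.]
 [340. 252.  42.]
 [308. 256.  41.]
 [318. 218.  43.]]
e_w [[320. 232.  58.]
 [346. 202.  79.]
 [338. 242.  62.]
 [292. 224.  73.]
 [364. 168.  63.]
 [398. 180.  60.]]
time_s: 22.15
eef_pos: [421.9, 74.3, 418.8]
```

The wrist image shows the housing as a circle at (320,232), radius 58 px, against 63 px when it stood on the platform. That size matches a mount sitting on the pit floor. The pit walls run from about column 240 to 400, so it is centred within a few mm. Handing in.

```bash
python3 -c "
from rig import ctrl
print(ctrl.finish_job())"
```

```text
the job is handed in; nothing more can be done
None
```

I handed the job in at about 22 s: all three studs were rocked in order, the hatch lies about 173 mm clear of the well, and the loose (near) mount sits centred on the well floor. My camera and force checks agree with that, but the hand-in returned no verdict.

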